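Clamp a transformer in a ratchet vice

ROBOT

A 6-joint arm with a two-finger parallel gripper is mounted at the origin on the work surface. World frame = base frame: x ahead of the robot, y to its left, z up, the work surface at z = 0. Lengths are in m, angles in rad, forces in N, time in s.
With the tool pointing down it reaches from about 0.275 to 0.825 m from the base axis. Payload 5.2 kg.
Tool frame: the origin (TCP) lies on the centre line of the jaws, within the pads' length; the fingertips stand 25 mm ahead of it and the grasp point (between the pads) lies 6 mm ahead of it; z points along the fingers, y is the line along which they close (so a half turn about z gives the same grasp; the last joint's range is limited). The gripper opens to 93 mm and grips with 3 to 60 N. Pads are 15 mm wide; open, the fingers measure 128 mm over their backs; the gripper's body (75 mm by 188 mm) begins 65 mm behind the grasp point.
Start: joints at [-1.336, 0.259, 1.535, -0, 1.348, -0.203], TCP at [0.233, -0.498, 0.244] pointing down, gripper open.
Joint ranges: [-3.14, 3.14], [-0.91, 2.08], [0.19, 2.58], [-1.22, 4.36], [0.22, 2.71], [-3.12, 3.12]. Speed limits (rad/s): [2.57, 2.57, 3.14, 3.14, 3.14, 3.14].

INTERFACE

Orientations are given as a 3x3 rotation matrix whose columns are the frame's x, y, z axes.
In Python, from plant import * gives the robot as it stands.
- The arm moves only by the tool carry_out, never from a script. Its argument "targets" is a list that holds one entry, the list of rows, each a list of 7 numbers: the closure in counts, from 0 (fully open) to 255 (shut), then the shift along the tool's x, y, z in cm, then the turn, a rotation vector about the tool's x, y, z in degrees. A call has 1 to 12 rows; each row shifts and turns the commanded pose from where the row before left it, along the tool's axes as they then stand; what a row does not reach is not made up. A row lasts 1/8 s, in which the tool goes at most 62.5 mm and 10.7 degrees, less where a joint would pass 70% of its speed; a pose out of reach is approached as far as the arm can. A call is refused whole if a number of a shift passes 6.25 or a number of a turn 10.7, either way. A call with a gripper value outside its range is refused whole. The fingers move at their own pace and stop on an object; "grip_force" is the grip in N (left out, the last holds). Time passes only in rows, so rows that do not move let the fingers close. It gives the time, the measured TCP pose, the force, the opening and the grip force at its end, in the units of the state.
- get_state(): the state, without advancing time (a new reading comes with each control period).
- grab_frame(name): name is "scene" or "top"; returns the picture (384x512x3 uint8, red, green, blue); there is no depth.
- calibration(name): a dict with "fx", "fy", "cx", "cy" (pixels), "camera_from_world" (4x4, takes a point from world to camera coordinates). Camera axes: x right, y up, looking along -z (the intrinsics and any distortion apply to the point x, -y, -z); pixel columns grow to the right and rows downward; lengths in m; the calibration is good to about 2 mm. A picture is of the moment at which its call begins. calibration takes no time and is no camera call.
- job_done(): hands the job in; it is judged then, once.
The state is a dict: "t": time; "q": joint angles; "dq": joint speeds; "joint_torque": joint torques, N m; "ee_pos": TCP position; "ee_rot": TCP orientation; "wrist_force": force on the tool from outside, world axes, zero at the start; "torque": the same for the moment, N m; "opening": finger opening in m; "finger_force": force on a finger pad.
Only numpy, scipy, OpenCV 4.12 (cv2) and the standard library are available. Lean on these libraries where they do the work, as an engineer would, in place of code of your own. Each camera call takes 0.05 s, during which the arm holds its last target. There are 200 camera calls.

TASK

Mount the mains transformer in the ratchet vice for soldering: throw the pawl out, wind the knob back to open the jaws, and set the transformer down gently between them, upright with its tags up. Throw the pawl in again and click the knob up until the transformer is gripped against the fixed jaw with the sprung pad pressed roughly half way in, not bottomed, and the pawl alone holds it. Leave the other things on the desk where they are.

Things in the scene. Friction and masses are not known exactly. Their poses are not given: they have to be found in the camera images.
- vice: grey-green ratchet vice, fixed to the desk. Base 130 mm (its x) by 290 mm (y -172 to +118 mm), 12 mm thick; its top is the bed. An ear under the pawl's lever reaches x +112 mm at y -80 to -44. Origin: on the desk, mid-width. Jaws 76 mm wide in x, tops 53 mm above the desk; fixed jaw at +y, knob at -y; open at both x sides of the gap. Only the knob (93 mm) and the pawl post (76 mm) stand higher
- fixed_jaw: fixed jaw of the vice; its rubber-faced gripping face looks to the vice's -y. Origin: at the middle of that face's lower edge, on the bed (vice frame 0, +76, +12 mm). Axes as the vice's
- seat (a point): point on the vice's bed, on the middle line of the jaws (vice x = 0), 30 mm from the fixed jaw's face towards -y. Axes as the vice's
- knob_grip (a point): on the upright axis of the fluted black bakelite knob (vice frame 0, -110 mm), 78 mm above the desk. The knob is 60 mm across and spans 57 to 93 mm above the desk; the toothed ratchet wheel under it is 90 mm across with its top 38 mm above the desk. A pinion (20 mm pitch radius) on the same spindle drives the jaw's rack
- knob (a joint): knob angle in rad: 0 with the jaws fully open (stop), growing clockwise seen from above, which closes the jaws; stops at 2.3. 24 ratchet teeth, one every 0.262 rad (5.2 mm of jaw). With the pawl in it turns clockwise only (0.1 N m, up to 0.4 with the pad pressed) and, let go, is pushed back to the last tooth passed by the pad's spring; with the pawl out it turns both ways and a pressed pad drives it open
- jaw (a joint): travel of the sliding jaw in m: 0 fully open, 0.046 most closed; 0.020 times the knob angle. The gap between the unpressed pad and the fixed jaw's face is 0.077 minus this; it starts too small for the transformer
- pad (a joint): how far the sprung pad on the sliding jaw is pressed in, in m: 0 free, 0.012 bottomed on the jaw block; spring 1.5 N per mm. Wanted at the end: roughly half way, 0.003 to 0.0105 counts; there is always a tooth that gives it
- pawl_post (a point): near the top of the upright steel post (12 mm thick, with a 15 mm black ball; post from 34 to 68 mm, ball to 76 mm above the desk) at the end of the pawl's lever, 52 mm from the pivot; this point is 66 mm above the desk. Pushed sideways or pinched from above it swings about the pivot. Pawl in: 88 mm from the knob's axis in the vice's +x and 18 mm in +y of it; pawl out: 88 mm and 78 mm
- pawl_pivot (a point): upright axis of the pawl, 34 mm above the desk; 45 mm in +x and 48 mm in +y (vice axes) of the knob's axis
- pawl (a joint): pawl angle in rad: 0 nose fully down in a tooth; 1.22 thrown right out (stop), growing counter-clockwise seen from above (the post goes towards the vice's +y). An over-centre spring presses it in below 0.61 and out above 0.61, so it stays either way (about 1 N at the post). As the ratchet clicks it rides up to 0.2; in a tooth it reads under 0.1
- transformer: mains transformer, a dark steel block with pressed shrouds and a brown board of brass tags on top; 60 mm (its x, laminated core) by 56 mm (its y, shroud to shroud) by 70 mm high, tags to 82 mm; 0.5 to 0.8 kg. Origin: centre of its underside, z towards the tags; it stands upright on the desk. The core is 24 mm thick in y and gives the two flat faces to grip across x; either pair of faces fits the jaws
- coil_former: bystander: ribbed pale yellow ceramic coil former with a winding, standing, 60 mm across, 90 mm high; origin at its underside. It and the transformer may change places
- morse_key: bystander: chrome morse key on a black base 150 by 80 mm, 49 mm high; origin under its middle
- valve: bystander: glass valve with black base, lying, 38 mm across, 120 mm long along its x; origin under its middle
- headband_clip: bystander: sprung steel headband lying on edge, an arc about 160 mm across, 18 mm high
- screwdriver: bystander: screwdriver 190 mm long, lying along its x
- tuning_capacitor: bystander: open aluminium tuning capacitor 90 by 70 by 60 mm, shaft to its -x
- tobacco_tin: bystander: green flat tin 117 by 82 by 34 mm

How it is judged:
On the way, in this order (a step that is already met when the one before it is completed fails the run):
1. the pawl is thrown out of the wheel (value of joint pawl above 0.9 rad), for 0.2 s.
2. the jaws are wound open wide enough for the transformer (value of joint jaw below 0.02 m), for 0.1 s.
3. the transformer stands between the open jaws on the bed (horizontal distance between transformer and seat below 0.025 m and z of transformer in the frame of seat below 0.004 m and angle between transformer's own z axis and vertical below 0.1 rad), for 0.2 s.
At the end, for the whole second after the job is handed in: The pawl is in a tooth (under 0.1 rad), the transformer stands still and upright (within 0.1 rad, tags up) on the vice's bed within 15 mm of the middle line of the jaws, pressed against the fixed jaw (over 1.5 N), with the sprung pad pressed in 3 to 10.5 mm of its 12 mm (value of joint pawl below 0.1 rad and value of joint pad between 0.003 and 0.0105 m and contact force between fixed_jaw and transformer above 1.5 N and x of transformer in the frame of seat between -0.015 and 0.015 m and z of transformer in the frame of seat below 0.004 m and angle between transformer's own z axis and vertical below 0.1 rad and linear speed of transformer below 0.02 m/s); the robot touches nothing.
It fails at once if the transformer is dropped into the vice (horizontal distance between transformer and seat below 0.05 m and z of transformer in the frame of seat below 0.03 m and linear speed of transformer above 0.6 m/s).
It fails at once if another thing on the desk is shifted by more than 40 mm (distance of any of coil_former, morse_key, valve, headband_clip, screwdriver, tuning_capacitor, tobacco_tin from where it was at the start of the episode above 0.04 m).
It also fails if it takes over 72 s, if anything falls off the work surface, if the arm or the gripper's body presses on something with over 40 N, if the wrist force passes 120 N, or if a joint passes its speed limit or range.

## Working session

There is one attempt and no reset: what is moved stays moved. The work goes in short steps, Python scripts to look and compute and a tool call to move; the robot and the scene stay as the last step left them, time stands still between calls to the robot, and variables do not carry over. Pictures are saved under pics/ and viewed, at most 10 in all, crops included, and the job is handed in when it is done.

Besides the shell and the picture viewer there is one more tool, called by a JSON object that holds its "op" and its "data". carry_out: Moves the arm, as the interface text tells. Its arguments: {"type":"object","properties":{"targets":{"type":"array","items":{"type":"array","items":{"type":"array","items":{"type":"number"}}}},"grip_force":{"type":"number"}},"required":["targets"]}

```bash
mkdir -p pics; ls
python3 - <<'E'
from plant import *
import cv2
for n in("scene","top"):
    cv2.imwrite(f"pics/{n}0.png",cv2.resize(grab_frame(n)[:,:,::-1],(800,600),interpolation=cv2.INTER_CUBIC))
    print(n,calibration(n))
s=get_state();print(s)
E
```

```text
pics
scene {'fx': 438.1331940626671, 'fy': 438.1331940626671, 'cx': 258.50815394550045, 'cy': 189.0038365357113, 'camera_from_world': array([[ 0.69560522,  0.71824694, -0.01595995, -0.40824349],
       [-0.56910339,  0.5644496 ,  0.59792807,  0.29461838],
       [ 0.43846859, -0.40683902,  0.80139086, -1.65896368],
       [ 0.        ,  0.        ,  0.        ,  1.        ]])}
top {'fx': 469.02897041753516, 'fy': 469.02897041753516, 'cx': 255.78625163329778, 'cy': 191.8350748379077, 'camera_from_world': array([[ 0.01406055, -0.99979528,  0.01454958, -0.03619345],
       [ 0.99183934,  0.01578974,  0.12651248, -0.59439474],
       [-0.12671631,  0.01265201,  0.99185831, -1.3764609 ],
       [ 0.        ,  0.        ,  0.        ,  1.        ]])}
{'t': 0.1, 'q': array([-1.33581673e+00,  2.59291611e-01,  1.53592111e+00, -1.15302418e-05,
        1.34799474e+00, -2.02844687e-01]), 'dq': array([ 0.00101938, -0.00187926, -0.00292711, -0.00064389,  0.00064522,
       -0.00092851]), 'joint_torque': array([ 2.47067619e-03, -4.38211513e+01, -2.84642297e+01,  7.20997551e-02,
        3.61305883e-02, -5.69296128e-05]), 'ee_pos': array([ 0.2330776 , -0.49770079,  0.24291032]), 'ee_rot': array([[ 9.05675221e-01,  4.23971986e-01, -3.86901522e-04],
       [ 4.23972046e-01, -9.05673918e-01,  1.56781611e-03],
       [ 3.14303492e-04, -1.58396763e-03, -9.99998696e-01]]), 'wrist_force': array([-0.18911769,  0.02365935,  0.18496684]), 'torque': array([ 0.03190028,  0.02012196, -0.00038683]), 'finger_force': 0.0, 'opening': 0.09307871616095863}
```

View pics/top0.png

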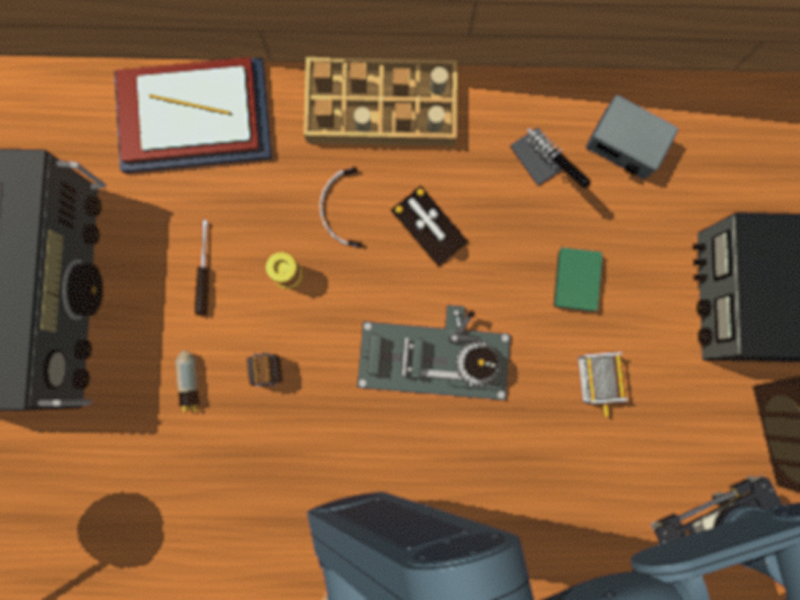

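View pics/scene0.png

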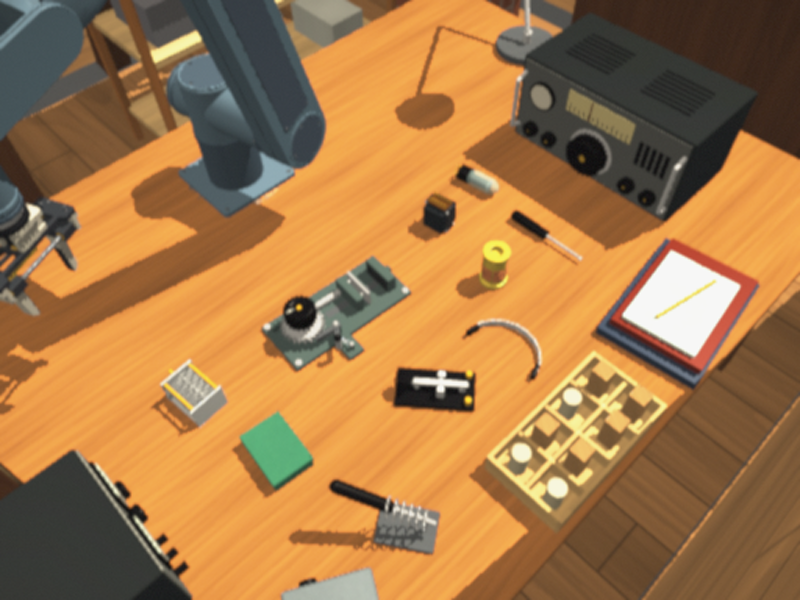

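The top view shows the vice (about 435,360, +y to the left, pawl post at about 470,315), the transformer at (265,370), and the coil former at (283,268). Next I'll enlarge the vice and the transformer.

Run:
```python
from plant import *
import cv2,numpy as np
im=grab_frame("top")[:,:,::-1]
a=cv2.resize(im[190:262,222:334],(800,514),interpolation=cv2.INTER_CUBIC) # x7.143
b=cv2.resize(im[215:255,150:190],(480,480),interpolation=cv2.INTER_CUBIC) #x12
cv2.imwrite("pics/v1.png",a);cv2.imwrite("pics/t1.png",b)
```

```text
(no output)
```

View pics/v1.png

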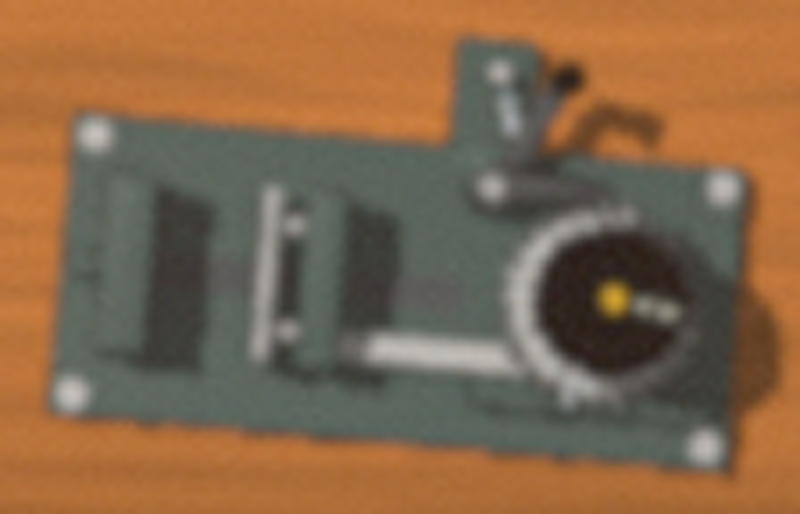

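View pics/t1.png

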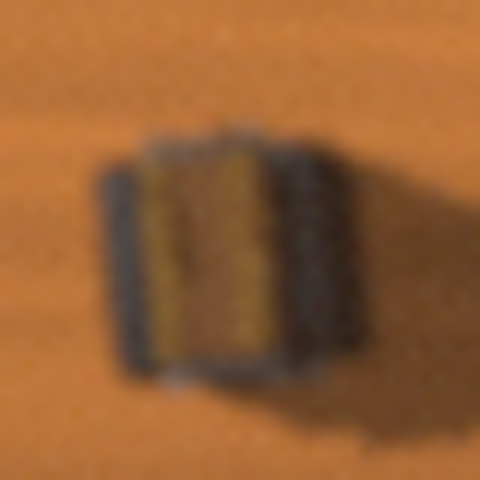

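The crop shows the base corners at about (77,112), (748,170), (728,470) and (52,412), the knob's centre at (613,298), and the post's ball at (568,78). The transformer's tag board spans about (145,150) to (270,355), so its long side points nearly along world x.

```bash
cat > h.py <<'E'
import numpy as np
from plant import *
from scipy.optimize import least_squares
def proj(n,P):
    c=calibration(n);p=np.c_[np.atleast_2d(P),np.ones(len(np.atleast_2d(P)))]@c["camera_from_world"].T
    return np.c_[c["cx"]-c["fx"]*p[:,0]/p[:,2],c["cy"]+c["fy"]*p[:,1]/p[:,2]]
def place(v,P):
    x,y,a=v;P=np.atleast_2d(P);c,s=np.cos(a),np.sin(a)
    return np.c_[x+c*P[:,0]-s*P[:,1],y+s*P[:,0]+c*P[:,1],P[:,2]]
def fit(P,px,v0):
    r=least_squares(lambda v:(proj("top",place(v,P))-px).ravel(),v0)
    return r.x,np.abs(r.fun).max()
E
python3 - <<'E'
from h import *
px=np.array([[77,112],[748,170],[728,470],[52,412],[613,298],[568,78]])/7.143+[222,190]
P=np.array([[65,118,12],[65,-172,12],[-65,-172,12],[-65,118,12],[0,-110,93],[88,-92,72]])/1000
v,e=fit(P,px,[.45,-.1,0]);print("vice",v,e)
print("resid",proj("top",place(v,P))-px)
# transformer board corners (size free) -> centre, yaw
b=np.array([[145,150],[258,145],[272,355],[165,365]])/12+[150,215]
r=least_squares(lambda u:(proj("top",place(u[:3],[[u[3],u[4],.075],[u[3],-u[4],.075],[-u[3],-u[4],.075],[-u[3],u[4],.075]])-b).ravel(),[.45,.3,0,.03,.012])
print("trafo",r.x,np.abs(r.fun).max())
for n,q in dict(knob=[0,-.11,0],post=[.088,-.092,0],out=[.088,-.032,0],mid=[.097,-.062,0],seat=[0,.046,0]).items(): print(n,place(v,q).round(4))
E
```

```text
File "<stdin>", line 8
    r=least_squares(lambda u:(proj("top",place(u[:3],[[u[3],u[4],.075],[u[3],-u[4],.075],[-u[3],-u[4],.075],[-u[3],u[4],.075]])-b).ravel(),[.45,.3,0,.03,.012])
                   ^
SyntaxError: '(' was never closed
```

Run:
```python
from h import *
px=np.array([[77,112],[748,170],[728,470],[52,412],[613,298],[568,78]])/7.143+[222,190]
P=np.array([[65,118,12],[65,-172,12],[-65,-172,12],[-65,118,12],[0,-110,93],[88,-92,72]])/1000
v,e=fit(P,px,[.45,-.1,0]);print("vice",v,e)
print("resid",(proj("top",place(v,P))-px).round(2).tolist())
b=np.array([[145,150],[258,145],[272,355],[165,365]])/12+[150,215]
S=np.array([[1,1],[1,-1],[-1,-1],[-1,1]])
f=lambda u:(proj("top",place(u[:3],np.c_[S*u[3:5],np.full(4,.075)]))-b).ravel()
r=least_squares(f,[.45,.3,0,.03,.012])
print("trafo",r.x,np.abs(r.fun).max())
for n,q in dict(knob=[0,-.11,0],post=[.088,-.092,0],out=[.088,-.032,0],mid=[.097,-.062,0],seat=[0,.046,0]).items(): print(n,place(v,q).round(4))
s=get_state();print(s["t"],np.degrees(np.arctan2(s["ee_rot"][1,1],s["ee_rot"][0,1])))
```

```text
vice [ 0.48244122 -0.068932   -0.06537041] 1.6376364383235114
resid [[-0.79, -0.21], [-0.27, -0.71], [-0.06, 0.02], [-0.98, 0.47], [0.38, -0.15], [1.64, 0.53]]
trafo [0.45690458 0.22681852 0.11028107 0.02564954 0.0132223 ] 0.23153445750594415
knob [[ 0.4753 -0.1787  0.    ]]
post [[ 0.5642 -0.1665  0.    ]]
out [[ 0.5682 -0.1066  0.    ]]
mid [[ 0.5752 -0.1371  0.    ]]
seat [[ 0.4854 -0.023   0.    ]]
0.15 -64.91714991991977
```

{"op": "carry_out", "data": {"targets": [[[145, 4.93, -1.8, 0, 0, 0, 0], [145, 4.93, -1.8, 0, 0, 0, 0], [145, 4.93, -1.8, 0, 0, 0, 0], [145, 4.93, -1.8, 0, 0, 0, 0], [145, 4.93, -1.8, 0, 0, 0, 0], [145, 4.93, -1.8, 0, 0, 0, 0], [145, 4.93, -1.8, 0, 0, 0, 0], [145, 4.93, -1.8, 0, 0, 0, 0], [145, 4.93, -1.8, 0, 0, 0, 0], [145, 0, 0, 3, 0, 0, 9.6], [145, 0, 0, 3, 0, 0, 9.6], [145, 0, 0, 3, 0, 0, 9.6]]]}}

```text
t: 1.65
ee_pos: [0.5663, -0.1628, 0.1524]
ee_rot: [[0.998, -0.07, -0.001], [-0.07, -0.998, 0.0], [-0.001, -0.0, -1.0]]
wrist_force: [0.6, -1.0, -0.2]
opening: 0.0402
finger_force: 0.0
```

{"op": "carry_out", "data": {"targets": [[[145, 0, 0, 2.5, 0, 0, 0], [145, 0, 0, 2.5, 0, 0, 0], [145, 0, 0, 1.6, 0, 0, 0], [145, 0, 0, 1.6, 0, 0, 0], [145, 0, 0, 0, 0, 0, 0]]]}}

```text
t: 2.28
ee_pos: [0.5657, -0.163, 0.0705]
ee_rot: [[0.998, -0.065, -0.002], [-0.065, -0.998, 0.001], [-0.002, -0.001, -1.0]]
wrist_force: [-0.1, 0.1, 0.4]
opening: 0.04
finger_force: 0.0
```

Run:
```python
from h import *
import cv2
p=proj("scene",[[.566,-.163,.07]])[0];print(p)
x,y=int(p[0])-40,int(p[1])-35
cv2.imwrite("pics/s2.png",cv2.resize(grab_frame("scene")[y:y+60,x:x+80,::-1],(800,600),interpolation=cv2.INTER_CUBIC))
```

```text
[213.37383286 215.40805056]
```

View pics/s2.png

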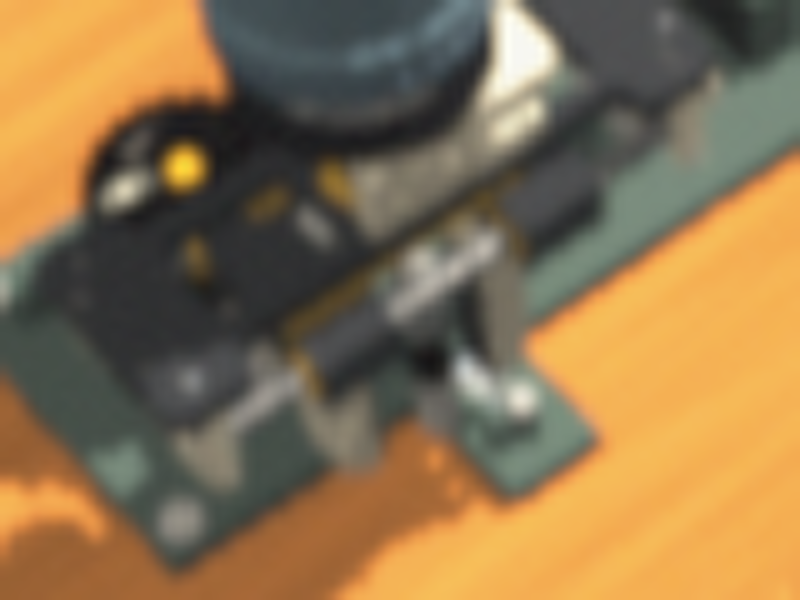

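{"op": "carry_out", "data": {"targets": [[[145, 0.4, -1, 0, 0, 0, 0], [145, 0.4, -1, 0, 0, 0, 0], [145, 0.2, -1, 0, 0, 0, 0], [145, 0, -1, 0, 0, 0, 0], [145, -0.3, -1, 0, 0, 0, 0], [145, -0.4, -1, 0, 0, 0, 0], [145, -0.4, -0.7, 0, 0, 0, 0], [145, 0, 0, 0, 0, 0, 0], [145, 0, 0, 0, 0, 0, 0]]]}}

```text
t: 3.45
ee_pos: [0.5698, -0.0966, 0.0717]
ee_rot: [[0.998, -0.065, 0.0], [-0.065, -0.998, -0.0], [0.0, 0.0, -1.0]]
wrist_force: [-0.1, -0.3, -0.9]
opening: 0.0404
finger_force: 0.0
```

{"op": "carry_out", "data": {"targets": [[[100, 0, 0, -4, 0, 0, 0], [60, 0, 0, -4, 0, 0, 0], [0, -2.9, 2.9, 0, 0, 0, 0], [0, -2.95, 2.9, 0, 0, 0, 0], [0, -3, 2.9, 0, 0, 0, 0], [0, 0, 0, 0, 0, 0, 0]]]}}

```text
t: 4.2
ee_pos: [0.4742, -0.1793, 0.1518]
ee_rot: [[0.998, -0.069, -0.0], [-0.069, -0.998, -0.0], [-0.0, 0.0, -1.0]]
wrist_force: [0.7, 1.1, 0.6]
opening: 0.0923
finger_force: 0.0
```

Run:
```python
from h import *
import cv2
print(get_state()["q"].round(2))
p=proj("top",[[.476,-.13,.07]])[0];x,y=int(p[0])-50,int(p[1])-40
a=cv2.resize(grab_frame("top")[y:y+76,x:x+100,::-1],(500,380),interpolation=cv2.INTER_CUBIC)
p=proj("scene",[[.476,-.15,.07]])[0];x,y=int(p[0])-50,int(p[1])-40
b=cv2.resize(grab_frame("scene")[y:y+76,x:x+100,::-1],(500,380),interpolation=cv2.INTER_CUBIC)
cv2.imwrite("pics/k3.png",cv2.resize(np.hstack([a,b]),(800,304)))
```

```text
[-0.58  0.27  1.77 -0.    1.11  1.06]
```

View pics/k3.png

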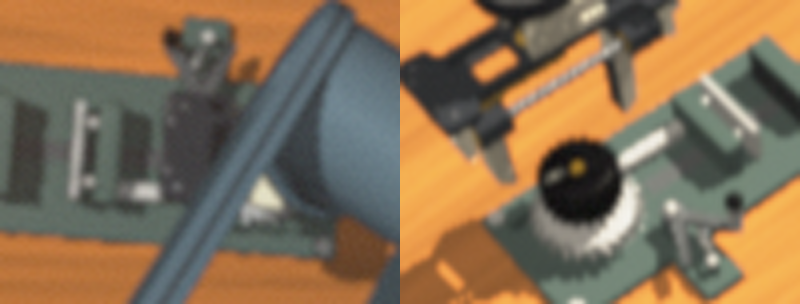

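{"op": "carry_out", "data": {"grip_force": 30, "targets": [[[0, 0.15, -0.1, 2.3, 0, 0, 0], [0, 0, 0, 2.3, 0, 0, 0], [0, 0, 0, 2.2, 0, 0, 0], [0, 0, 0, 0, 0, 0, 0], [140, 0, 0, 0, 0, 0, 0], [140, 0, 0, 0, 0, 0, 0], [140, 0, 0, 0, 0, 0, 0], [140, 0, 0, 0, 0, 0, 0]]]}}

```text
t: 5.3
ee_pos: [0.4776, -0.1755, 0.0842]
ee_rot: [[0.998, -0.066, 0.001], [-0.066, -0.998, 0.002], [0.001, -0.002, -1.0]]
wrist_force: [-0.1, 2.8, 1.4]
opening: 0.0595
finger_force: 30.0
```

{"op": "carry_out", "data": {"targets": [[[140, 0, -0.2, 0, 0, 0, -8], [140, 0, 0, 0, 0, 0, -10], [140, 0, 0, 0, 0, 0, -10], [140, 0, 0, 0, 0, 0, -10], [140, 0, 0, 0, 0, 0, -10], [140, 0, 0, 0, 0, 0, -10], [140, 0, 0, 0, 0, 0, -10], [140, 0, 0, 0, 0, 0, -10], [140, 0, 0, 0, 0, 0, -10], [140, 0, 0, 0, 0, 0, 0]]]}}

```text
t: 6.55
ee_pos: [0.4769, -0.1745, 0.0842]
ee_rot: [[0.101, 0.995, -0.001], [0.995, -0.101, 0.0], [-0.0, -0.001, -1.0]]
wrist_force: [-4.1, 1.4, 5.6]
opening: 0.0591
finger_force: 30.0
```

Run:
```python
from h import *
import cv2
s=get_state();print(s["torque"],s["q"].round(2))
p=proj("top",[[.48,-.03,.03]])[0];x,y=int(p[0])-50,int(p[1])-38;print(x,y)
cv2.imwrite("pics/g4.png",cv2.resize(grab_frame("top")[y:y+75,x:x+100,::-1],(800,600),interpolation=cv2.INTER_CUBIC))
```

```text
[0.10055995 0.69523032 0.02582929] [-0.57  0.35  1.84 -0.    0.95 -0.47]
206 192
```

View pics/g4.png

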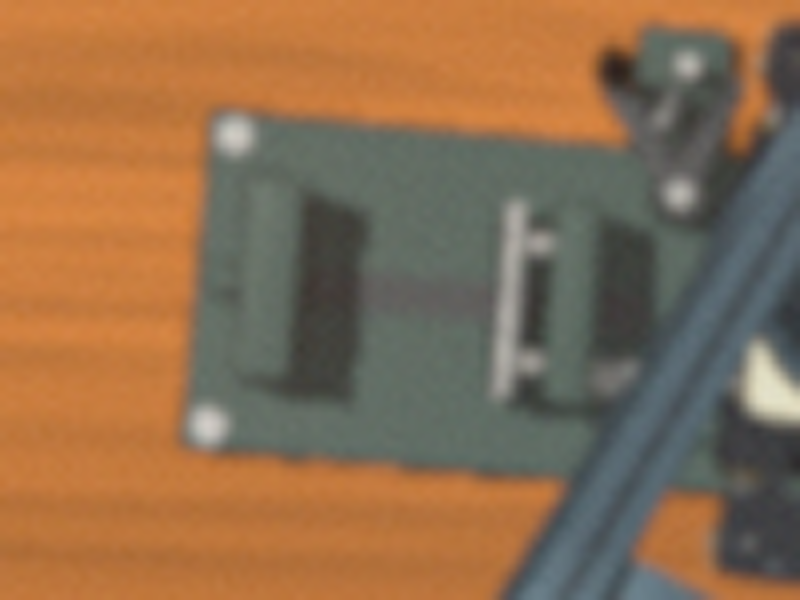

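{"op": "carry_out", "data": {"targets": [[[0, 0, 0, 0, 0, 0, 0], [0, 0, 0, 0, 0, 0, 0], [0, 0, 0, -4, 0, 0, 0], [0, 0, 0, -4.5, 0, 0, 0], [0, 5.7, -0.84, 0, 0, 0, 0], [0, 5.7, -0.84, 0, 0, 0, 0], [0, 5.7, -0.84, 0, 0, 0, 0], [0, 5.7, -0.84, 0, 0, 0, 0], [0, 5.7, -0.84, 0, 0, 0, 0], [0, 5.7, -0.84, 0, 0, 0, 0], [0, 5.8, -0.84, 0, 0, 0, -6], [0, 0, 0, 0, 0, 0, -6]]]}}

```text
t: 8.1
ee_pos: [0.458, 0.2334, 0.1686]
ee_rot: [[-0.117, 0.993, 0.0], [0.993, 0.117, 0.001], [0.001, 0.001, -1.0]]
wrist_force: [-0.1, -0.8, -0.6]
opening: 0.0928
finger_force: 0.0
```

Run:
```python
from h import *
import cv2
s=get_state();print(s["ee_pos"],s["ee_rot"][:,1])
P=s["ee_pos"]
a=grab_frame("top");b=grab_frame("scene")
o=[]
for n,i in(("top",a),("scene",b)):
    p=proj(n,[[P[0],P[1],.05]])[0];x,y=int(p[0])-28,int(p[1])-28;print(n,x,y,p)
    o.append(cv2.resize(i[y:y+56,x:x+56,::-1],(400,400),interpolation=cv2.INTER_CUBIC))
cv2.imwrite("pics/t5.png",np.hstack(o))
```

```text
[0.45804664 0.23336859 0.16855813] [9.93117074e-01 1.17124615e-01 5.48975183e-04]
top 138 207 [166.74728271 235.98204258]
scene 252 104 [280.86206757 132.37262185]
```

View pics/t5.png

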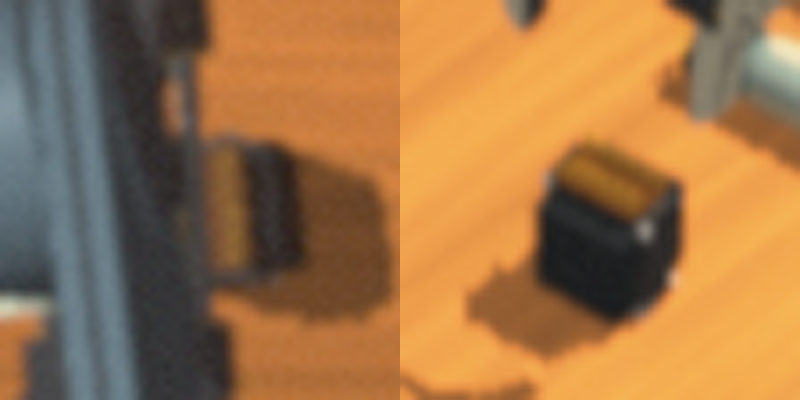

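In the left (top) picture the gripper hides part of the transformer. In the right (scene) picture its board is centred at about (611,181) and it stands upright.

Run:
```python
from h import *
m=np.array([211,181])/7.143+[252,104]-.43
r=least_squares(lambda u:(proj("scene",[[u[0],u[1],.076]])[0]-m),[.45,.23]);print(r.x)
```

```text
[0.46442338 0.22707873]
```

{"op": "carry_out", "data": {"grip_force": 40, "targets": [[[0, -0.45, 0.15, 4, 0, 0, 0], [0, 0, 0, 4, 0, 0, 0], [0, 0, 0, 2.5, 0, 0, 0], [0, 0, 0, 1.35, 0, 0, 0], [0, 0, 0, 0, 0, 0, 0], [140, 0, 0, 0, 0, 0, 0], [140, 0, 0, 0, 0, 0, 0], [140, 0, 0, 0, 0, 0, 0], [140, 0, 0, 0, 0, 0, 0]]]}}

```text
t: 9.32
ee_pos: [0.4598, 0.2249, 0.0505]
ee_rot: [[-0.11, 0.994, -0.002], [0.994, 0.11, -0.0], [-0.0, -0.002, -1.0]]
wrist_force: [-4.0, -0.6, 5.3]
opening: 0.0599
finger_force: 39.9
```

{"op": "carry_out", "data": {"targets": [[[140, 0, 0, -2, 0, 0, 0], [140, 0, 0, -4, 0, 0, 0], [140, 0, 0, -4, 0, 0, 0], [140, -3, 0, 0, 0, 0, 0], [140, -4.4, 0, 0, 0, 0, 0], [140, -4.4, 0, 0, 0, 0, 0], [140, -4.4, 0, 0, 0, 0, 0], [140, -4.4, 0, 0, 0, 0, 0], [140, -4.4, 0, 0, 0, 0, 5], [140, 0, 0, 0, 0, 0, 5.2], [140, 0, 0, 0, 0, 0, 0]]]}}

```text
t: 10.7
ee_pos: [0.4872, -0.0237, 0.1491]
ee_rot: [[0.069, 0.998, -0.002], [0.998, -0.069, 0.001], [0.001, -0.002, -1.0]]
wrist_force: [0.5, 0.1, -6.3]
opening: 0.0596
finger_force: 39.9
```

Run:
```python
from h import *
import cv2
s=get_state();print(s["ee_pos"],s["ee_rot"][:,1],s["wrist_force"],s["opening"])
P=s["ee_pos"]
o=[]
for n in("top","scene"):
    p=proj(n,[[P[0],P[1],.07]])[0];x,y=int(p[0])-35,int(p[1])-35;print(n,x,y,p)
    o.append(cv2.resize(grab_frame(n)[y:y+70,x:x+70,::-1],(400,400),interpolation=cv2.INTER_CUBIC))
cv2.imwrite("pics/p6.png",np.hstack(o))
```

```text
[ 0.48715264 -0.02372457  0.14913121] [ 0.99762748 -0.06879833 -0.00249191] [ 0.45062455  0.05967154 -6.32102191] 0.05964671756569746
top 219 192 [254.20840132 227.03168083]
scene 195 139 [230.70910696 174.44554353]
```

View pics/p6.png

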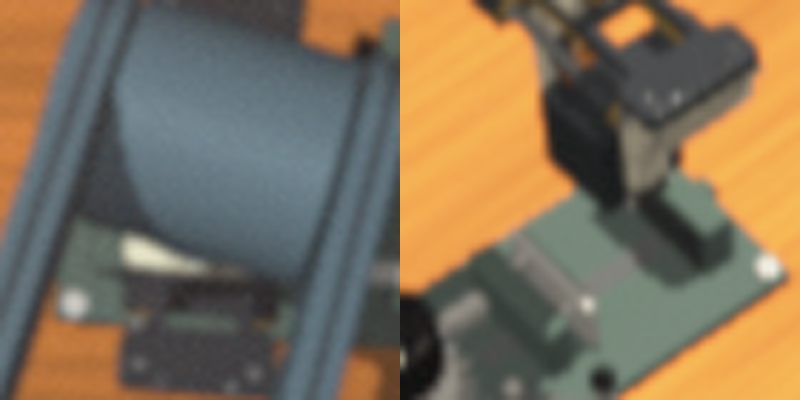

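{"op": "carry_out", "data": {"targets": [[[140, 0, 0, 1, 0, 0, 0], [140, 0, 0, 1.4, 0, 0, 0], [140, 0, 0, 1.4, 0, 0, 0], [140, 0, 0, 1.4, 0, 0, 0], [140, 0, 0, 1.4, 0, 0, 0], [140, 0, 0, 1, 0, 0, 0], [140, 0, 0, 0.6, 0, 0, 0], [140, 0, 0, 0.2, 0, 0, 0], [140, 0, 0, 0, 0, 0, 0]]]}}

```text
t: 11.92
ee_pos: [0.4877, -0.0266, 0.0679]
ee_rot: [[0.066, 0.998, -0.001], [0.998, -0.066, -0.005], [-0.005, -0.0, -1.0]]
wrist_force: [-12.1, -14.5, 17.2]
opening: 0.0597
finger_force: 40.0
```

{"op": "carry_out", "data": {"targets": [[[140, -0.3, 0, -0.2, 0, 0, 0], [140, -0.3, 0, 0, 0, 0, 0], [140, 0, 0, 0, 0, 0, 0]]]}}

```text
t: 12.3
ee_pos: [0.4877, -0.0295, 0.0676]
ee_rot: [[0.069, 0.998, -0.001], [0.998, -0.069, 0.0], [0.0, -0.001, -1.0]]
wrist_force: [0.1, 0.1, -6.2]
opening: 0.0601
finger_force: 40.0
```

{"op": "carry_out", "data": {"targets": [[[140, 0, 0, 0.3, 0, 0, 0], [140, 0, 0, 0.15, 0, 0, 0], [140, 0, 0, 0, 0, 0, 0]]]}}

```text
t: 12.68
ee_pos: [0.4875, -0.0293, 0.0633]
ee_rot: [[0.068, 0.998, -0.001], [0.998, -0.068, 0.0], [0.0, -0.001, -1.0]]
wrist_force: [-1.4, -0.7, -7.0]
opening: 0.0598
finger_force: 40.0
```

{"op": "carry_out", "data": {"targets": [[[140, 0, 0, 0.1, 0, 0, 0], [140, 0, 0, 0, 0, 0, 0], [140, 0, 0, 0.1, 0, 0, 0], [140, 0, 0, 0, 0, 0, 0]]]}}

```text
t: 13.18
ee_pos: [0.4877, -0.0295, 0.0616]
ee_rot: [[0.068, 0.998, -0.0], [0.998, -0.068, 0.0], [0.0, -0.0, -1.0]]
wrist_force: [-0.7, -0.2, -7.0]
opening: 0.0598
finger_force: 40.0
```

{"op": "carry_out", "data": {"targets": [[[140, 0, 0, 0.1, 0, 0, 0], [140, 0, 0, 0.1, 0, 0, 0], [140, 0, 0, 0, 0, 0, 0]]]}}

```text
t: 13.55
ee_pos: [0.4876, -0.0295, 0.0595]
ee_rot: [[0.068, 0.998, -0.0], [0.998, -0.068, 0.0], [0.0, -0.0, -1.0]]
wrist_force: [-0.3, 0.4, -6.3]
opening: 0.06
finger_force: 40.0
```

{"op": "carry_out", "data": {"targets": [[[140, 0, 0, 0.1, 0, 0, 0], [140, 0, 0, 0.1, 0, 0, 0], [140, 0, 0, 0, 0, 0, 0]]]}}

```text
t: 13.92
ee_pos: [0.4876, -0.0294, 0.0575]
ee_rot: [[0.068, 0.998, -0.0], [0.998, -0.068, 0.0], [0.0, -0.0, -1.0]]
wrist_force: [0.2, 0.4, -6.2]
opening: 0.0602
finger_force: 40.0
```

{"op": "carry_out", "data": {"targets": [[[140, 0, 0, 0.15, 0, 0, 0], [140, 0, 0, 0.15, 0, 0, 0], [140, 0, 0, 0.15, 0, 0, 0], [140, 0, 0, 0.15, 0, 0, 0], [140, 0, 0, 0, 0, 0, 0]]]}}

```text
t: 14.55
ee_pos: [0.4878, -0.0294, 0.0543]
ee_rot: [[0.068, 0.998, 0.001], [0.998, -0.068, -0.001], [-0.0, 0.001, -1.0]]
wrist_force: [-7.2, 2.4, 23.3]
opening: 0.0602
finger_force: 40.0
```

{"op": "carry_out", "data": {"grip_force": 5, "targets": [[[140, 0, 0, -0.2, 0, 0, 0], [140, 0, 0, 0, 0, 0, 0], [140, 0, 0, 0, 0, 0, 0]]]}}

```text
t: 14.92
ee_pos: [0.4881, -0.0294, 0.0541]
ee_rot: [[0.068, 0.998, 0.001], [0.998, -0.068, 0.0], [0.0, 0.001, -1.0]]
wrist_force: [-2.0, 3.6, 5.4]
opening: 0.0601
finger_force: 5.0
```

{"op": "carry_out", "data": {"targets": [[[0, 0, 0, 0, 0, 0, 0], [0, 0, 0, 0, 0, 0, 0], [0, 0, 0, 0, 0, 0, 0], [0, 0, 0, -2, 0, 0, 0], [0, 0, 0, -4, 0, 0, 0], [0, 0, 0, -4.6, 0, 0, 0], [255, -1.4, 3, 0, 0, 0, 0], [255, -1.4, 3, 0, 0, 0, 0], [255, -1.5, 2.9, 0, 0, 0, 0], [255, 0, 0, 0, 0, 0, 0], [255, 0, 0, 0, 0, 0, 0]]]}}

```text
t: 16.3
ee_pos: [0.5727, -0.0781, 0.1591]
ee_rot: [[0.068, 0.998, -0.002], [0.998, -0.068, 0.001], [0.001, -0.002, -1.0]]
wrist_force: [-0.4, 0.9, 0.3]
opening: 0.0476
finger_force: 0.0
```

Run:
```python
from h import *
import cv2
s=get_state();print(s["ee_pos"],s["ee_rot"][:,1],s["q"].round(2))
o=[]
for n in("top","scene"):
    p=proj(n,[[.486,-.05,.05]])[0];x,y=int(p[0])-35,int(p[1])-35;print(n,x,y,p)
    o.append(cv2.resize(grab_frame(n)[y:y+70,x:x+70,::-1],(400,400),interpolation=cv2.INTER_CUBIC))
cv2.imwrite("pics/p7.png",np.hstack(o))
```

```text
[ 0.57268999 -0.07809078  0.15908422] [ 0.99765236 -0.06846032 -0.00171721] [-0.33  0.38  1.58  0.    1.18 -0.26]
top 227 192 [262.99758782 227.90477567]
scene 189 147 [224.70563021 182.77141334]
```

View pics/p7.png

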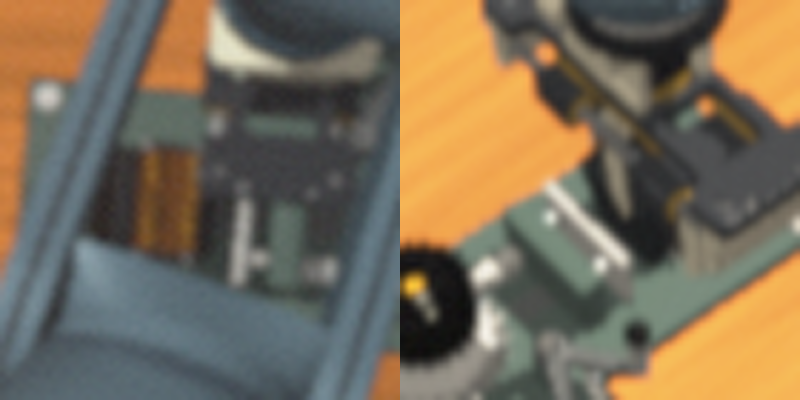

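Top view: the tag board is at about (167,200), between the fixed jaw and the pad (240). It stands upright, so now I'll throw the pawl in.

{"op": "carry_out", "data": {"grip_force": 20, "targets": [[[255, 0, 0, 2, 0, 0, 0], [255, 0, 0, 2, 0, 0, 0], [255, 0, 0, 2.4, 0, 0, 0], [255, 0, 0, 2.4, 0, 0, 0], [255, 0, 0, 0, 0, 0, 0], [255, -1.2, 0.1, 0, 0, 0, 0], [255, -1.2, 0.1, 0, 0, 0, 0], [255, -1.2, 0, 0, 0, 0, 0], [255, -1.2, -0.1, 0, 0, 0, 0], [255, -1, -0.1, 0, 0, 0, 0], [255, -1, 0, 0, 0, 0, 0], [255, 0, 0, 0, 0, 0, 0]]]}}

```text
t: 17.9
ee_pos: [0.568, -0.1448, 0.0713]
ee_rot: [[0.069, 0.998, -0.002], [0.998, -0.069, 0.004], [0.004, -0.002, -1.0]]
wrist_force: [-0.4, 6.8, 2.5]
opening: 0.0005
finger_force: 3.3
```

{"op": "carry_out", "data": {"grip_force": 40, "targets": [[[255, 1, 0, 0, 0, 0, 0], [255, 0, 0, -4.5, 0, 0, 0], [150, 0, 0, -4.5, 0, 0, 0], [0, -1.5, -2.9, 0, 0, 0, 0], [0, -1.5, -3, 0, 0, 0, 0], [0, -1.6, -3, 0, 0, 0, 0], [0, 0, 0, 0, 0, 0, 0], [0, 0, 0, 0, 0, 0, 0]]]}}

```text
t: 18.9
ee_pos: [0.4784, -0.1762, 0.162]
ee_rot: [[0.069, 0.998, 0.001], [0.998, -0.069, -0.0], [-0.0, 0.001, -1.0]]
wrist_force: [0.9, -0.4, 0.6]
opening: 0.056
finger_force: 0.0
```

{"op": "carry_out", "data": {"grip_force": 40, "targets": [[[0, 0.1, -0.1, 0, 0, 0, 0], [0, 0, 0, 0, 0, 0, 0], [0, 0, 0, 0, 0, 0, 0], [0, 0, 0, 2.6, 0, 0, 0], [0, 0, 0, 2.6, 0, 0, 0], [0, 0, 0, 2.6, 0, 0, 0], [0, 0, 0, 0, 0, 0, 0], [140, 0, 0, 0, 0, 0, 0], [140, 0, 0, 0, 0, 0, 0], [140, 0, 0, 0, 0, 0, 0], [140, 0, 0, 0, 0, 0, 0]]]}}

```text
t: 20.27
ee_pos: [0.4769, -0.1752, 0.0842]
ee_rot: [[0.068, 0.998, 0.001], [0.998, -0.068, -0.001], [-0.001, 0.001, -1.0]]
wrist_force: [-0.9, 0.3, 3.0]
opening: 0.0595
finger_force: 40.0
```

Run:
```python
from h import *
import cv2
cv2.imwrite("pics/before_top.png",grab_frame("top")[:,:,::-1]);cv2.imwrite("pics/before_scene.png",grab_frame("scene")[:,:,::-1])
s=get_state();print(s["ee_pos"],s["opening"],s["torque"],s["q"][5])
```

```text
[ 0.47687414 -0.17523978  0.08423023] 0.059389036537108586 [-0.02123479  0.12060552  0.04551772] -0.5035077062135215
```

{"op": "carry_out", "data": {"targets": [[[140, 0, 0, 0, 0, 0, 7], [140, 0, 0, 0, 0, 0, 9], [140, 0, 0, 0, 0, 0, 9], [140, 0, 0, 0, 0, 0, 5], [140, 0, 0, 0, 0, 0, 0]]]}}

```text
t: 21.0
ee_pos: [0.4769, -0.1752, 0.0842]
ee_rot: [[0.558, 0.83, 0.0], [0.83, -0.558, -0.0], [-0.0, 0.001, -1.0]]
wrist_force: [-1.6, 0.8, 4.9]
opening: 0.0596
finger_force: 40.0
```

```bash
cat > st.py <<'E'
from h import *
import cv2,sys
s=get_state();print(s["t"],"yaw",np.degrees(np.arctan2(s["ee_rot"][1,1],s["ee_rot"][0,1])),"T",s["torque"],"F",s["wrist_force"],s["q"][5])
E
python3 st.py
```

```text
21.0 yaw -33.95104214049676 T [ 0.01085974  0.20582916 -0.01389408] F [-1.60227527  0.75097074  4.94993892] 0.020745133764835846
```

{"op": "carry_out", "data": {"targets": [[[140, 0, 0, 0, 0, 0, 6], [140, 0, 0, 0, 0, 0, 4], [140, 0, 0, 0, 0, 0, 0]]]}}

```text
t: 21.38
ee_pos: [0.4769, -0.1752, 0.0842]
ee_rot: [[0.694, 0.72, 0.0], [0.72, -0.694, -0.0], [-0.0, 0.001, -1.0]]
wrist_force: [-1.4, -0.0, 5.5]
opening: 0.0596
finger_force: 40.0
```

```bash
python3 st.py
```

```text
21.375 yaw -43.93233877298566 T [-0.08384495  0.30916705 -0.01866349] F [-1.41408752 -0.04236114  5.52633109] 0.19493358854074302
```

{"op": "carry_out", "data": {"targets": [[[140, 0, 0, 0, 0, 0, 3], [140, 0, 0, 0, 0, 0, 3], [140, 0, 0, 0, 0, 0, 0]]]}}

```text
t: 21.75
ee_pos: [0.4769, -0.1753, 0.0842]
ee_rot: [[0.765, 0.644, 0.0], [0.644, -0.765, -0.001], [-0.0, 0.001, -1.0]]
wrist_force: [-1.2, 1.0, 5.9]
opening: 0.0595
finger_force: 40.0
```

```bash
python3 st.py
```

```text
21.75 yaw -49.90770397211299 T [-0.02695906  0.23429919 -0.02268341] F [-1.23372986  1.04759167  5.90240978] 0.2993385334077239
```

{"op": "carry_out", "data": {"targets": [[[140, 0, 0, 0, 0, 0, 3], [140, 0, 0, 0, 0, 0, 3]]]}}

```text
t: 22.0
ee_pos: [0.4769, -0.1753, 0.0842]
ee_rot: [[0.829, 0.56, 0.0], [0.56, -0.829, -0.001], [-0.0, 0.001, -1.0]]
wrist_force: [-1.3, 0.3, 6.6]
opening: 0.0597
finger_force: 40.0
```

```bash
python3 st.py
```

```text
22.0 yaw -55.95595158323952 T [0.03981554 0.28804194 0.19157998] F [-1.32312057  0.30237544  6.62288241] 0.40499749729067147
```

{"op": "carry_out", "data": {"targets": [[[140, 0, 0, 0, 0, 0, 3], [140, 0, 0, 0, 0, 0, 3]]]}}

```text
t: 22.25
ee_pos: [0.4769, -0.1753, 0.0842]
ee_rot: [[0.882, 0.47, 0.0], [0.47, -0.882, -0.001], [0.0, 0.001, -1.0]]
wrist_force: [-2.0, 0.4, 5.4]
opening: 0.0593
finger_force: 40.0
```

```bash
python3 st.py
python3 - <<'E'
from h import *
import cv2
cv2.imwrite("pics/mid_scene.png",grab_frame("scene")[:,:,::-1]);cv2.imwrite("pics/mid_top.png",grab_frame("top")[:,:,::-1])
E
```

```text
22.25 yaw -61.94290602362894 T [0.05683731 0.21660659 0.35848933] F [-1.9616344   0.41191946  5.4340972 ] 0.5095275227097805
```

{"op": "carry_out", "data": {"targets": [[[140, 0, 0, 0, 0, 0, -2], [140, 0, 0, 0, 0, 0, 0]]]}}

```text
t: 22.6
ee_pos: [0.4769, -0.1753, 0.0842]
ee_rot: [[0.865, 0.503, 0.0], [0.503, -0.865, -0.001], [0.0, 0.001, -1.0]]
wrist_force: [-1.4, 0.6, 6.0]
opening: 0.0595
finger_force: 40.0
```

```bash
python3 st.py
```

```text
22.6 yaw -59.83105164907741 T [0.05538215 0.27772963 0.25382186] F [-1.40496958  0.62298931  5.95906137] 0.47262795403250735
```

{"op": "carry_out", "data": {"targets": [[[140, 0, 0, 0, 0, 0, -2], [140, 0, 0, 0, 0, 0, 0]]]}}

```text
t: 22.85
ee_pos: [0.4769, -0.1753, 0.0842]
ee_rot: [[0.846, 0.532, 0.0], [0.532, -0.846, -0.001], [0.0, 0.001, -1.0]]
wrist_force: [-1.6, -0.2, 5.7]
opening: 0.0597
finger_force: 40.0
```

```bash
python3 st.py
```

```text
22.85 yaw -57.83251846542933 T [0.03157897 0.27493691 0.22749159] F [-1.6250353  -0.21124671  5.70437996] 0.43774780078917613
```

{"op": "carry_out", "data": {"targets": [[[140, 0, 0, 0, 0, 0, -2], [140, 0, 0, 0, 0, 0, 0]]]}}

```text
t: 23.1
ee_pos: [0.4769, -0.1753, 0.0842]
ee_rot: [[0.828, 0.561, 0.001], [0.561, -0.828, -0.001], [0.0, 0.001, -1.0]]
wrist_force: [-1.0, -0.7, 4.6]
opening: 0.0594
finger_force: 40.0
```

```bash
python3 st.py
```

```text
23.1 yaw -55.88514219408973 T [-0.01980791  0.31257118 -0.09306654] F [-0.96538466 -0.74667229  4.63961916] 0.4034353723007203
```

{"op": "carry_out", "data": {"targets": [[[140, 0, 0, 0, 0, 0, -2], [140, 0, 0, 0, 0, 0, 0]]]}}

```text
t: 23.35
ee_pos: [0.4768, -0.1754, 0.0843]
ee_rot: [[0.809, 0.587, 0.001], [0.587, -0.809, -0.0], [0.0, 0.0, -1.0]]
wrist_force: [-2.0, -0.9, 5.5]
opening: 0.0596
finger_force: 40.0
```

```bash
python3 st.py
```

```text
23.35 yaw -54.03606379841493 T [-0.05703166  0.40569688 -1.1985332 ] F [-2.03790896 -0.86962952  5.50757288] 0.37029826893420836
```

{"op": "carry_out", "data": {"targets": [[[140, 0, 0, 0, 0, 0, 2.5], [140, 0, 0, 0, 0, 0, 0], [0, 0, 0, 0, 0, 0, 0], [0, 0, 0, 0, 0, 0, 0], [0, 0, 0, -4, 0, 0, 0], [0, 0, 0, -4.5, 0, 0, 0], [0, -5, 2.6, 0, 0, 0, 0], [0, -5, 2.6, 0, 0, 0, 0], [0, -5, 2.6, 0, 0, 0, 0], [0, -5, 2.6, 0, 0, 0, 0], [0, -5, 2.6, 0, 0, 0, 0], [0, -5, 2.6, 0, 0, 0, 0]]]}}

```text
t: 24.85
ee_pos: [0.312, -0.4724, 0.1685]
ee_rot: [[0.833, 0.553, 0.0], [0.553, -0.833, 0.0], [0.0, -0.0, -1.0]]
wrist_force: [0.9, -0.4, -0.2]
opening: 0.0931
finger_force: 0.0
```

Run:
```python
from h import *
import cv2
im=np.mean([grab_frame("top").astype(float) for _ in range(6)],0)
np.save("fin.npy",im)
v0=cv2.imread("pics/top0.png")[:,:,::-1].astype(float); v0=cv2.resize(v0,(512,384),interpolation=cv2.INTER_AREA)
v=(.4847,-.0653,-.068)
ys=np.arange(-.09,.1,.002)
def prof(I):
    out=0
    for x in (-.028,-.024,-.02,.02,.024,.028):   # clear of rack and rods
        p=proj("top",place(v,np.c_[np.full(len(ys),x),ys,np.full(len(ys),.05)])).astype(np.float32)
        out=out+cv2.remap(I.astype(np.float32),p[:,0].reshape(1,-1),p[:,1].reshape(1,-1),cv2.INTER_CUBIC)[0]/6
    return out
a,b=prof(v0),prof(im)
for y,r,q in zip(ys,a,b):print(round(y*1000),r.round().astype(int),q.round().astype(int))
s=get_state();print(s["ee_pos"],s["opening"])
# is the ball (dark) at 'in' or 'out'?
for n,q in(("in",[.088,-.092,.069]),("out",[.088,-.032,.069])):
    p=proj("top",place(v,q))[0].round().astype(int);print(n,im[p[1]-2:p[1]+3,p[0]-2:p[0]+3].mean(2).round().astype(int).tolist())
```

```text
-90 [151 148 143] [155 152 147]
-88 [159 156 151] [162 160 154]
-86 [160 158 152] [163 160 155]
-84 [153 151 144] [155 153 148]
-82 [140 138 133] [145 144 139]
-80 [125 124 118] [135 135 130]
-78 [115 116 109] [130 130 125]
-76 [113 115 108] [128 130 125]
-74 [115 118 111] [128 131 126]
-72 [119 124 116] [128 132 126]
-70 [121 126 118] [126 130 123]
-68 [123 127 120] [124 129 121]
-66 [123 128 120] [123 128 120]
-64 [124 128 120] [123 128 120]
-62 [124 129 122] [123 128 121]
-60 [125 130 122] [124 129 122]
-58 [125 129 122] [124 129 122]
-56 [125 130 122] [125 130 123]
-54 [125 130 122] [126 131 123]
-52 [125 130 122] [126 131 123]
-50 [125 130 122] [126 131 123]
-48 [125 131 123] [126 131 123]
-46 [125 130 123] [126 131 124]
-44 [125 130 123] [126 131 124]
-42 [125 131 123] [124 130 122]
-40 [125 131 123] [122 126 118]
-38 [126 131 123] [117 119 112]
-36 [126 131 124] [109 110 103]
-34 [126 131 124] [101 102  96]
-32 [125 131 123] [94 94 89]
-30 [124 129 121] [86 86 81]
-28 [121 125 118] [81 81 76]
-26 [118 120 114] [79 79 74]
-24 [114 115 109] [79 78 73]
-22 [110 110 104] [78 78 73
[... 1267 characters left out ...]
44]
74 [67 66 60] [63 62 55]
76 [74 77 70] [73 77 69]
78 [83 90 82] [84 91 83]
80 [90 99 90] [ 92 100  91]
82 [ 93 102  94] [ 94 104  95]
84 [ 95 104  96] [ 96 105  96]
86 [ 97 106  97] [ 98 107  98]
88 [ 99 108  99] [100 109  99]
90 [100 110 100] [101 110 100]
92 [ 99 109  99] [100 109 100]
94 [ 97 106  96] [ 98 107  97]
96 [ 95 102  93] [ 94 102  93]
98 [ 93 101  92] [ 92 100  91]
[ 0.31346147 -0.4698029   0.16824445] 0.0932136517002436
in [[115, 105, 93, 92, 101], [104, 84, 65, 63, 79], [92, 68, 48, 43, 62], [84, 59, 43, 42, 62], [81, 64, 56, 64, 81]]
out [[122, 122, 122, 122, 118], [124, 122, 123, 122, 119], [122, 122, 123, 123, 119], [123, 123, 124, 123, 119], [127, 126, 126, 125, 122]]
```

```bash
cat > tri.py <<'E'
from h import *
import cv2
def blob(n,I,c,r=22):
    x,y=np.round(c).astype(int)-r
    A=cv2.resize(I[y:y+2*r,x:x+2*r].astype(np.float32),None,fx=8,fy=8,interpolation=cv2.INTER_CUBIC)
    R,G,B=A[...,0],A[...,1],A[...,2]
    m=((R>1.33*B)&(R<165)&(R>60)&(G<.85*R)).astype(np.uint8)
    k,l,s,ce=cv2.connectedComponentsWithStats(m)
    d=[np.hypot(*(ce[i]-8*r))-(s[i,4]>1500)*1000 for i in range(1,k)]
    i=1+int(np.argmin(d)); rect=cv2.minAreaRect(np.argwhere(l==i)[:,::-1].astype(np.float32))
    return (ce[i]+.5)/8-.5+[x,y],s[i,4]/64,s[i,:4]/8,rect[1:]
def tri(It,Is,g):
    a=blob("top",It,proj("top",[g])[0]);b=blob("scene",Is,proj("scene",[g])[0])
    r=least_squares(lambda P:np.r_[proj("top",[P])[0]-a[0],proj("scene",[P])[0]-b[0]],g)
    print("area/bbox",a[1:],b[1:]);print("P",r.x,"res",r.fun.round(2))
E
python3 - <<'E'
from tri import *
L=lambda f:cv2.resize(cv2.imread(f)[:,:,::-1].astype(np.float32),(512,384),interpolation=cv2.INTER_AREA)
tri(L("pics/top0.png"),L("pics/scene0.png"),[.459,.229,.076])
Is=np.mean([grab_frame("scene").astype(float) for _ in range(4)],0);np.save("fs.npy",Is)
tri(np.load("fin.npy"),Is,[.487,-.03,.088])
v=(.4847,-.0653,-.068);print("seat",place(v,[0,.046,.012]),"flush centre",place(v,[0,.048,0]))
E
```

```text
area/bbox (np.float64(611.59375), array([12.375, 12.25 , 31.625, 28.125]), ((224.0, 252.0), 90.0)) (np.float64(267.65625), array([ 4.   , 18.375, 29.625, 25.625]), ((181.6050567626953, 246.38037109375), 30.718904495239258))
P [0.45222601 0.21761921 0.03098897] res [-0.48 -0.39 -0.71  0.13]
area/bbox (np.float64(226.84375), array([15.25 , 12.625, 13.75 , 19.875]), ((99.45619201660156, 158.38232421875), 4.594253063201904)) (np.float64(159.59375), array([12.625, 15.5  , 20.5  , 15.875]), ((149.0076141357422, 129.39944458007812), 19.759471893310547))
P [ 0.48794017 -0.02587097  0.08053756] res [-0.61 -0.45 -0.81  0.12]
seat [[ 0.48782559 -0.01940631  0.012     ]] flush centre [[ 0.48796149 -0.01741093  0.        ]]
```

{"op": "carry_out", "data": {"grip_force": 20, "targets": [[[255, 5.1, -3.35, 0, 0, 0, 0], [255, 5.1, -3.35, 0, 0, 0, 0], [255, 5.1, -3.35, 0, 0, 0, 0], [255, 5.1, -3.35, 0, 0, 0, 0], [255, 5.2, -3.35, 0, 0, 0, 0], [255, 5.2, -3.35, 0, 0, 0, 0], [255, 5.2, -3.35, 0, 0, 0, 0], [255, 0, 0, 0, 0, 0, -10.5], [255, 0, 0, 0, 0, 0, -10.5], [255, 0, 0, 0, 0, 0, -10.5], [255, 0, 0, 0, 0, 0, -10.5], [255, 0, 0, 0, 0, 0, -10.5]]]}}

```text
t: 26.85
ee_pos: [0.4832, -0.0756, 0.1689]
ee_rot: [[0.061, 0.998, 0.0], [0.998, -0.061, -0.0], [-0.0, 0.0, -1.0]]
wrist_force: [0.2, -0.6, 0.1]
opening: 0.0006
finger_force: 0.0
```

{"op": "carry_out", "data": {"targets": [[[255, 0, 0.1, 3, 0, 0, 0], [255, 0, 0, 3, 0, 0, 0], [255, 0, 0, 2, 0, 0, 0], [255, 0, 0, 0, 0, 0, 0], [255, 0.4, 0, 0, 0, 0, 0], [255, 0.4, 0, 0, 0, 0, 0], [255, 0.2, 0, 0, 0, 0, 0], [255, 0, 0, 0, 0, 0, 0]]]}}

```text
t: 27.85
ee_pos: [0.4852, -0.0664, 0.0891]
ee_rot: [[0.068, 0.998, 0.001], [0.998, -0.068, -0.0], [-0.0, 0.001, -1.0]]
wrist_force: [0.7, -0.3, 0.4]
opening: 0.0008
finger_force: 0.0
```

{"op": "carry_out", "data": {"targets": [[[255, 0.3, 0, 0, 0, 0, 0], [255, 0, 0, 0, 0, 0, 0]]]}}

```text
t: 28.1
ee_pos: [0.4851, -0.0634, 0.0886]
ee_rot: [[0.068, 0.998, -0.0], [0.998, -0.068, 0.0], [0.0, -0.0, -1.0]]
wrist_force: [-0.2, -0.4, -1.2]
opening: 0.0001
finger_force: 0.0
```

{"op": "carry_out", "data": {"targets": [[[255, 0.3, 0, 0, 0, 0, 0], [255, 0, 0, 0, 0, 0, 0]]]}}

```text
t: 28.35
ee_pos: [0.4856, -0.0607, 0.0888]
ee_rot: [[0.068, 0.998, 0.0], [0.998, -0.068, -0.0], [-0.0, 0.0, -1.0]]
wrist_force: [0.3, -1.1, 1.3]
opening: 0.0007
finger_force: 0.7
```

{"op": "carry_out", "data": {"targets": [[[255, 0.3, 0, 0, 0, 0, 0], [255, 0, 0, 0, 0, 0, 0]]]}}

```text
t: 28.6
ee_pos: [0.4854, -0.0571, 0.0885]
ee_rot: [[0.068, 0.998, -0.0], [0.998, -0.068, 0.001], [0.001, -0.0, -1.0]]
wrist_force: [0.1, 0.0, 1.3]
opening: 0.0003
finger_force: 0.0
```

{"op": "carry_out", "data": {"targets": [[[255, 0.3, 0, 0, 0, 0, 0], [255, 0, 0, 0, 0, 0, 0]]]}}

```text
t: 28.85
ee_pos: [0.4857, -0.0547, 0.0886]
ee_rot: [[0.068, 0.998, -0.0], [0.998, -0.068, -0.0], [-0.0, -0.0, -1.0]]
wrist_force: [-1.2, -2.0, 0.6]
opening: 0.0005
finger_force: 1.3
```

{"op": "carry_out", "data": {"targets": [[[255, 0.2, 0, 0, 0, 0, 0], [255, 0, 0, 0, 0, 0, 0]]]}}

```text
t: 29.1
ee_pos: [0.4858, -0.0545, 0.0888]
ee_rot: [[0.067, 0.998, -0.0], [0.998, -0.067, -0.003], [-0.003, -0.0, -1.0]]
wrist_force: [-3.0, -10.4, 0.6]
opening: 0.0005
finger_force: 5.0
```

{"op": "carry_out", "data": {"targets": [[[255, 0.2, 0, 0, 0, 0, 0], [255, 0, 0, 0, 0, 0, 0]]]}}

```text
t: 29.35
ee_pos: [0.4859, -0.0541, 0.0892]
ee_rot: [[0.067, 0.998, -0.001], [0.998, -0.067, -0.006], [-0.006, -0.0, -1.0]]
wrist_force: [-5.6, -17.1, 3.0]
opening: 0.0005
finger_force: 8.5
```

{"op": "carry_out", "data": {"targets": [[[255, 0.2, 0, 0, 0, 0, 0], [255, 0, 0, 0, 0, 0, 0]]]}}

```text
t: 29.6
ee_pos: [0.4861, -0.0538, 0.0896]
ee_rot: [[0.066, 0.998, -0.001], [0.998, -0.066, -0.009], [-0.009, 0.0, -1.0]]
wrist_force: [-7.6, -23.6, 4.5]
opening: 0.0007
finger_force: 11.9
```

{"op": "carry_out", "data": {"targets": [[[255, -1.6, 0, 0, 0, 0, 0], [255, 0, 0, -4, 0, 0, 0], [255, 0, 0, -4, 0, 0, 0], [255, -5.6, -2, 0, 0, 0, 0], [0, -5.6, -2, 0, 0, 0, 0], [0, -5.6, -2, 0, 0, 0, 0], [0, -5.6, -2, 0, 0, 0, 0], [0, -5.6, -2, 0, 0, 0, 0], [0, -5.6, -2, 0, 0, 0, 0], [0, -5.6, -2, 0, 0, 0, 0], [0, 0, 0, 0, 0, 0, 0]]]}}

```text
t: 30.98
ee_pos: [0.317, -0.4496, 0.1682]
ee_rot: [[0.073, 0.997, 0.001], [0.997, -0.073, -0.001], [-0.001, 0.001, -1.0]]
wrist_force: [0.6, 0.5, -0.5]
opening: 0.0659
finger_force: 0.0
```

Run:
```python
from tri import *
im=np.mean([grab_frame("top").astype(float) for _ in range(4)],0);Is=np.mean([grab_frame("scene").astype(float) for _ in range(4)],0)
np.save("fin2.npy",im);np.save("fs2.npy",Is)
tri(im,Is,[.487,-.03,.088])
v=(.4847,-.0653,-.068);ys=np.arange(-.024,.082,.002)
def prof(I):
    out=0
    for x in (-.028,-.024,-.02,.02,.024,.028):
        p=proj("top",place(v,np.c_[np.full(len(ys),x),ys,np.full(len(ys),.05)])).astype(np.float32)
        out=out+cv2.remap(I.astype(np.float32),p[:,0].reshape(1,-1),p[:,1].reshape(1,-1),cv2.INTER_CUBIC)[0]/6
    return out
a,b=prof(np.load("fin.npy")),prof(im)
for y,r,q in zip(ys,a,b):print(round(y*1000),r.round().astype(int),q.round().astype(int))
print(get_state()["ee_pos"],get_state()["ee_rot"][:,1])
```

```text
area/bbox (np.float64(228.375), array([12.25 , 12.5  , 14.125, 19.875]), ((101.51429748535156, 157.35227966308594), 6.469820499420166)) (np.float64(149.453125), array([14.125, 14.5  , 21.125, 15.25 ]), ((118.50420379638672, 158.9632568359375), 64.0750961303711))
P [ 0.48839906 -0.01826712  0.07897142] res [-0.53 -0.39 -0.71  0.1 ]
-24 [79 78 73] [79 79 74]
-22 [78 78 73] [79 79 74]
-20 [78 79 74] [79 80 75]
-18 [79 82 76] [79 83 77]
-16 [81 88 81] [82 88 81]
-14 [86 95 87] [87 96 87]
-12 [ 90 101  92] [ 91 101  92]
-10 [ 94 104  95] [ 93 104  95]
-8 [ 95 106  97] [ 96 106  97]
-6 [ 96 106  97] [ 96 107  97]
-4 [ 94 103  95] [ 94 104  95]
-2 [89 96 88] [90 97 90]
0 [84 87 80] [87 90 84]
2 [83 82 77] [87 87 82]
4 [87 85 81] [88 86 82]
6 [95 92 88] [90 88 84]
8 [99 96 92] [95 93 89]
10 [98 95 91] [105 103  99]
12 [86 82 79] [113 111 106]
14 [70 65 62] [112 109 105]
16 [57 52 48] [99 96 92]
18 [56 49 43] [79 75 71]
20 [67 56 47] [62 58 54]
22 [81 66 52] [54 51 46]
24 [93 73 55] [53 48 44]
26 [97 74 54] [58 50 45]
28 [95 69 49] [66 55 46]
30 [91 64 45] [81 64 49]
32 [89 62 43] [94 71 51]
34 [89 61 42] [101  75  51]
36 [87 60 41] [102  74  50]
38 [83 58 40] [99 71 49]
40 [81 57 40] [98 70 49]
42 [87 62 40] [98 70 49]
44 [95 70 42] [98 70 49]
46 [103  76  46] [95 68 48]
48 [104  78  52] [92 66 47]
50 [97 74 55] [90 65 45]
52 [85 68 55] [93 68 46]
54 [71 60 53] [100  73  49]
56 [62 55 50] [103  77  52]
58 [59 53 49] [99 75 55]
60 [59 54 50] [89 70 56]
62 [59 54 50] [76 63 55]
64 [58 52 48] [67 59 54]
66 [56 49 44] [64 59 55]
68 [54 47 41] [64 59 55]
70 [53 46 40] [64 59 54]
72 [55 50 44] [63 58 53]
74 [63 62 55] [65 64 58]
76 [73 77 69] [74 77 69]
78 [84 91 83] [84 90 82]
80 [ 92 100  91] [ 91 100  92]
82 [ 94 104  95] [ 95 104  95]
[ 0.31947784 -0.44496325  0.16884882] [ 9.97792486e-01 -6.64087429e-02  1.82035509e-04]
```

{"op": "carry_out", "data": {"grip_force": 40, "targets": [[[0, 4.66, 2.32, 0, 0, 0, 0], [0, 4.66, 2.32, 0, 0, 0, 0], [0, 4.66, 2.32, 0, 0, 0, 0], [0, 4.66, 2.32, 0, 0, 0, 0], [0, 4.66, 2.32, 0, 0, 0, 0], [0, 4.66, 2.3, 0, 0, 0, 0], [0, 0, 0, 0, 0, 0, 0]]]}}

```text
t: 32.25
ee_pos: [0.4777, -0.1728, 0.1689]
ee_rot: [[0.062, 0.998, 0.001], [0.998, -0.062, 0.001], [0.001, 0.001, -1.0]]
wrist_force: [1.2, -0.1, -1.2]
opening: 0.0933
finger_force: 0.0
```

{"op": "carry_out", "data": {"targets": [[[0, -0.2, -0.05, 2.8, 0, 0, 0], [0, 0, 0, 2.8, 0, 0, 0], [0, 0, 0, 2.85, 0, 0, 0], [0, 0, 0, 0, 0, 0, 0], [140, 0, 0, 0, 0, 0, 0], [140, 0, 0, 0, 0, 0, 0], [140, 0, 0, 0, 0, 0, 0], [140, 0, 0, 0, 0, 0, 0], [140, 0, 0, 0, 0, 0, 6], [140, 0, 0, 0, 0, 0, 6], [140, 0, 0, 0, 0, 0, 6]]]}}

```text
t: 33.62
ee_pos: [0.4755, -0.1786, 0.0848]
ee_rot: [[0.375, 0.927, -0.0], [0.927, -0.375, -0.0], [-0.001, -0.0, -1.0]]
wrist_force: [-3.9, 0.6, 4.9]
opening: 0.06
finger_force: 40.0
```

```bash
python3 st.py
```

```text
33.625 yaw -22.048773826855285 T [0.08133489 0.40348964 0.33443423] F [-3.92593768  0.57266165  4.90118906] -0.19344925158819615
```

{"op": "carry_out", "data": {"targets": [[[140, 0, 0, 0, 0, 0, -1.5], [140, 0, 0, 0, 0, 0, 0]]]}}

```text
t: 33.88
ee_pos: [0.4756, -0.1786, 0.0848]
ee_rot: [[0.347, 0.938, -0.0], [0.938, -0.347, -0.0], [-0.0, -0.0, -1.0]]
wrist_force: [-2.0, 1.0, 6.1]
opening: 0.0595
finger_force: 40.0
```

```bash
python3 st.py
```

```text
33.875 yaw -20.312330418951547 T [0.04809935 0.29546878 0.2360826 ] F [-1.96651493  0.96086644  6.11280558] -0.22396435418818256
```

{"op": "carry_out", "data": {"targets": [[[140, 0, 0, 0, 0, 0, -1.5], [140, 0, 0, 0, 0, 0, 0]]]}}

```text
t: 34.12
ee_pos: [0.4757, -0.1787, 0.0848]
ee_rot: [[0.323, 0.946, 0.0], [0.946, -0.323, -0.0], [-0.0, 0.0, -1.0]]
wrist_force: [-2.9, 0.3, 5.3]
opening: 0.0595
finger_force: 40.0
```

```bash
python3 st.py
```

```text
34.125 yaw -18.82972961716413 T [0.01991727 0.33042024 0.13644874] F [-2.87741584  0.25607401  5.34436052] -0.2499211306810879
```

{"op": "carry_out", "data": {"targets": [[[0, 0, 0, 0, 0, 0, 0], [0, 0, 0, 0, 0, 0, 0], [0, 0, 0, 0, 0, 0, 0], [0, 0, 0, -4, 0, 0, 0], [0, 0, 0, -4.5, 0, 0, 0], [0, -5.3, -1, 0, 0, 0, 0], [0, -5.3, -1, 0, 0, 0, 0], [0, -5.3, -1, 0, 0, 0, 0], [0, -5.3, -1, 0, 0, 0, 0], [0, -5.3, -1, 0, 0, 0, 0], [0, -5.3, -1, 0, 0, 0, 0]]]}}

```text
t: 35.5
ee_pos: [0.3149, -0.4614, 0.1691]
ee_rot: [[0.324, 0.946, 0.0], [0.946, -0.324, 0.0], [0.0, 0.0, -1.0]]
wrist_force: [0.8, 0.1, 0.5]
opening: 0.0929
finger_force: 0.0
```

Run:
```python
from tri import *
im=np.mean([grab_frame("top").astype(float) for _ in range(4)],0);Is=np.mean([grab_frame("scene").astype(float) for _ in range(4)],0)
tri(im,Is,[.487,-.02,.088])
v=(.4847,-.0653,-.068);ys=np.arange(-.022,.082,.002)
def prof(I):
    out=0
    for x in (-.028,-.024,-.02,.02,.024,.028):
        p=proj("top",place(v,np.c_[np.full(len(ys),x),ys,np.full(len(ys),.05)])).astype(np.float32)
        out=out+cv2.remap(I.astype(np.float32),p[:,0].reshape(1,-1),p[:,1].reshape(1,-1),cv2.INTER_CUBIC)[0]/6
    return out
a,b=prof(np.load("fin2.npy")),prof(im)
print([(round(y*1000),int(r[1]),int(q[1])) for y,r,q in zip(ys,a,b)])
for n,q in(("in",[.088,-.092,.069]),("out",[.088,-.032,.069])):
    p=proj("top",place(v,q))[0].round().astype(int);print(n,im[p[1]-2:p[1]+3,p[0]-2:p[0]+3].mean(2).round().astype(int).tolist())
```

```text
area/bbox (np.float64(226.078125), array([15.375, 12.5  , 13.875, 19.625]), ((100.65586853027344, 155.0727081298828), 5.332159519195557)) (np.float64(156.625), array([11.875, 16.5  , 21.5  , 15.125]), ((116.56341552734375, 162.14356994628906), 62.74467086791992))
P [ 0.48848461 -0.01785793  0.07954251] res [-0.49 -0.37 -0.66  0.09]
[(-22, 78, 79), (-20, 79, 78), (-18, 83, 77), (-16, 88, 77), (-14, 95, 79), (-12, 101, 84), (-10, 103, 91), (-8, 106, 97), (-6, 106, 102), (-4, 104, 104), (-2, 97, 106), (0, 90, 104), (2, 87, 100), (4, 86, 91), (6, 88, 85), (8, 93, 88), (10, 103, 98), (12, 110, 108), (14, 109, 110), (16, 96, 100), (18, 75, 80), (20, 58, 61), (22, 50, 50), (24, 48, 46), (26, 50, 48), (28, 55, 53), (30, 63, 63), (32, 71, 71), (34, 75, 75), (36, 74, 74), (38, 71, 70), (40, 70, 68), (42, 70, 68), (44, 69, 68), (46, 67, 67), (48, 65, 66), (50, 64, 66), (52, 67, 67), (54, 73, 72), (56, 76, 77), (58, 75, 78), (60, 69, 75), (62, 63, 67), (64, 59, 61), (66, 58, 58), (68, 59, 58), (70, 58, 58), (72, 58, 58), (74, 64, 63), (76, 76, 76), (78, 90, 90), (80, 100, 99)]
in [[112, 103, 94, 91, 100], [100, 80, 64, 61, 79], [90, 64, 47, 44, 63], [84, 57, 44, 42, 62], [80, 62, 55, 63, 79]]
out [[122, 122, 123, 121, 117], [122, 122, 123, 122, 117], [122, 121, 122, 121, 119], [123, 123, 123, 124, 118], [127, 124, 126, 124, 120]]
```

```bash
python3 -c "
from plant import *
print(job_done())"
```

```text
the job is handed in; nothing more can be done
None
```

I handed the job in at about 36 s. In the final camera measurements the transformer stood upright between the jaws, flush with the fixed jaw; the pad was pressed in about 5.5 mm (±1 mm) and the pawl was in. On the first placing it caught on the fixed jaw and looked tilted, so I pushed it straight with the fingers and then clicked the last tooth. That means step 3 may have been met only after that push, and the hand-in returned no verdict.

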